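Set out a power-supply kit between the parts bins

TASK

Set out the power-supply kit on the three grey pads of the white board: the transformer upright in the middle of the pad next to the red bin, the aluminium heat sink, flat plate up, in the middle of the pad next to the yellow bin, and the blue capacitor upright in the middle of the pad between the two. Then lay the black power module, contacts up, centred on top of the heat sink with its long sides along the heat sink's long sides. Leave the small amber bottle standing where it is, and let go of everything.

Things in the scene. Friction and masses are not known exactly. Their poses are not given: they have to be found in the camera images.
- transformer_center (a point): mains transformer: a dark grey laminated steel core, 58 mm along x, 30 mm along y, 46 mm high, through which a copper-coloured coil block sticks out both ways in y (coil 38 mm along x, 48 mm over all along y, from 8 to 38 mm above the underside); about 0.3 kg. The point is its centre, 23 mm above its underside, z up. Easily gripped across the coil, along y
- heatsink_center (a point): silver aluminium heat sink, 64 mm along x, 50 mm along y, 28 mm high, standing on its fins with its flat 8 mm thick plate on top; about 0.15 kg. The point is its centre, 14 mm above its underside, z up. Gripped across y, along which it is 50 mm wide
- capacitor_center (a point): upright round capacitor can with a dark blue sleeve, 40 mm in diameter and 50 mm high, a silver top with two small terminals; about 0.09 kg. The point is its centre, 25 mm above its underside, z up
- module_center (a point): power module: a flat black block, 46 mm along x, 34 mm along y, 16 mm high, with a thin copper base and three brass contacts on top; about 0.06 kg. The point is its centre, 8 mm above its underside, z up. Gripped across y, along which it is 34 mm wide
- flux_center (a point): small amber glass bottle with a black cap, 32 mm in diameter, 60 mm high, loose, standing among the parts; not to be disturbed. The point is its centre, 30 mm above its underside, z up
- pad_left: dark grey square pad, 70 x 70 mm and 3 mm thick, fixed on the 8 mm thick white kitting board; the left-hand one (+y) of three alike in a row about 110 mm apart. Origin at the centre of its underside, z up; its top (where a part stands) is 3 mm above the origin and 11 mm above the table. Its x and y axes run along its sides, y along the row
- pad_mid: dark grey square pad, 70 x 70 mm and 3 mm thick, fixed on the 8 mm thick white kitting board; the middle one of three alike in a row about 110 mm apart. Origin at the centre of its underside, z up; its top (where a part stands) is 3 mm above the origin and 11 mm above the table. Its x and y axes run along its sides, y along the row
- pad_right: dark grey square pad, 70 x 70 mm and 3 mm thick, fixed on the 8 mm thick white kitting board; the right-hand one (-y) of three alike in a row about 110 mm apart. Origin at the centre of its underside, z up; its top (where a part stands) is 3 mm above the origin and 11 mm above the table. Its x and y axes run along its sides, y along the row
- bin_red: small open parts bin, red plastic, with small steel hardware in it, 90 x 80 mm, 40 mm high, fixed just beyond one end of the white board; it may be at either end, the other bin at the other. Origin at the centre of its underside. Its centre is about 145 mm from the nearest pad's centre and about 250 mm from the middle pad's
- bin_yellow: small open parts bin, yellow plastic, with small brass hardware in it, 90 x 80 mm, 40 mm high, fixed just beyond one end of the white board; it may be at either end, the other bin at the other. Origin at the centre of its underside. Its centre is about 145 mm from the nearest pad's centre and about 250 mm from the middle pad's

How it is judged:
At the end, for the whole second after the job is handed in: Upright and at rest within 12 mm of pad centres: transformer beside the red bin, heat sink (plate up) beside the yellow, capacitor on the middle pad; module flat, contacts up, on the heat sink, within 10 mm and 15 degrees; amber bottle standing within 25 mm of its start ((horizontal distance between transformer_center and pad_left below 0.012 m or horizontal distance between transformer_center and pad_mid below 0.012 m or horizontal distance between transformer_center and pad_right below 0.012 m) and height (world z) of transformer_center between 0.029 and 0.039 m and horizontal distance between transformer_center and bin_red below 0.19 m and (horizontal distance between heatsink_center and pad_left below 0.012 m or horizontal distance between heatsink_center and pad_mid below 0.012 m or horizontal distance between heatsink_center and pad_right below 0.012 m) and height (world z) of heatsink_center between 0.02 and 0.03 m and horizontal distance between heatsink_center and bin_yellow below 0.19 m and (horizontal distance between capacitor_center and pad_left below 0.012 m or horizontal distance between capacitor_center and pad_mid below 0.012 m or horizontal distance between capacitor_center and pad_right below 0.012 m) and height (world z) of capacitor_center between 0.031 and 0.041 m and horizontal distance between capacitor_center and bin_red above 0.2 m and horizontal distance between capacitor_center and bin_yellow above 0.2 m and horizontal distance between module_center and heatsink_center below 0.01 m and z of module_center in the frame of heatsink_center between 0.018 and 0.026 m and angle between the x axis of module_center and the x axis of heatsink_center, either way round below 0.26 rad and angle between each of transformer_center, heatsink_center, capacitor_center, module_center, flux_center's own z axis and vertical below 0.12 rad and linear speed of each of transformer, heatsink, capacitor, module below 0.02 m/s and distance of flux_center from where it was at the start of the episode below 0.025 m); the robot touches nothing.
It fails at once if the amber bottle is knocked over or moved more than 25 mm (distance of flux_center from where it was at the start of the episode above 0.025 m or angle between flux_center's own z axis and vertical above 0.35 rad).
It also fails if it takes over 106 s, if anything falls off the work surface, if the arm or the gripper's body presses on something with over 40 N, if the wrist force passes 120 N, or if a joint passes its speed limit or range.

ROBOT

A 7-joint arm with a two-finger parallel gripper is mounted at the origin on the work surface. World frame = base frame: x ahead of the robot, y to its left, z up, the work surface at z = 0. Lengths are in m, angles in rad, forces in N, time in s.
With the tool pointing down it reaches from about 0.4 to 0.875 m from the base axis. Payload 19.3 kg.
Tool frame: the origin (TCP) lies midway between the tips of the shut fingers; the grasp point (between the pads) lies 19 mm behind it (bot.grip_point_offset is the distance from the TCP to the grasp point, in m); z points along the fingers, y is the direction in which the jaws open and shut (so a half turn about z gives the same grasp; the last joint's range is limited). The gripper opens to 85 mm and grips with 20 to 120 N. Pads are 22 mm wide; open, the fingers measure 114 mm over their backs; the gripper's body (76 mm by 85 mm) begins 54 mm behind the grasp point. The pads swing forward as they close: fully open they stand 13 mm farther back than shut.
Start: joints at [-0.07, 0.521, -0.036, 1.599, 0.021, 1.021, -0.113], TCP at [0.625, -0, 0.231] pointing down, gripper open.
Joint ranges: [-2.91, 2.91], [-0.3, 2.13], [-1.5, 1.42], [0.17, 2.43], [-1.26, 4.41], [0.16, 1.93], [-2.52, 2.52]. Speed limits (rad/s): [1.89, 1.89, 2.39, 2.39, 3.01, 3.01, 3.01].

INTERFACE

Orientations are given as [roll, pitch, yaw] about the fixed x, y, z axes, in that order (R = Rz(yaw) Ry(pitch) Rx(roll)).
In Python, from workcell import bot, viewer, workorder gives the robot as it stands.
- The arm moves only by the tool move_arm, never from a script. Its argument "plan" is a list of rows, each a list of 6 numbers: the shift along the tool's x, y, z scaled (see below), then the turn, a rotation vector about the tool's x, y, z scaled (see below). A call has 1 to 5 rows; each row shifts and turns the commanded pose from where the row before left it, along the tool's axes as they then stand; what a row does not reach is not made up. The controller multiplies each number of a shift by 0.025 m and each number of a turn by pi rad. A row lasts 1/10 s, in which the tool goes at most 50 mm and 8.59 degrees, less where a joint would pass 70% of its speed; a pose out of reach is approached as far as the arm can. A call with a number of a shift or a turn outside -1 to 1 is refused whole. A call with a gripper value outside its range is refused whole. "claw" is the closure, from -1 (fully open) to 1 (shut), so that 0 is half open, set as the call begins (left out, the last holds). The fingers move at their own pace and stop on an object; "force" is the grip in N (left out, the last holds). Time passes only in rows, so rows that do not move let the fingers close. It gives the time, the measured TCP pose, the force and the opening at its end, in the units of the state.
- bot.observe(): the state, without advancing time (a new reading comes with each control period).
- viewer.grab_frame(name): name is "scene" or "side" or "wrist"; returns the picture (384x512x3 uint8, red, green, blue); there is no depth.
- viewer.camera_info(name): a dict with "K" (3x3 intrinsics, pixels), "R" (3x3) and "t" (3): a world point X has camera coordinates R X + t. Camera axes: x right, y down, z forward; pixel columns grow to the right and rows downward; lengths in m; the calibration is good to about 2 mm. A picture is of the moment at which its call begins: read the wrist's pose just before it. camera_info takes no time and is no camera call; for the wrist camera it gives the pose at the moment of the call.
- workorder.job_done(): hands the job in, once; it reports no verdict.
The state is a dict: "clock": time; "qpos": joint angles; "qd": joint speeds; "joint_efforts": joint torques, N m; "position": TCP position; "tool_rot": TCP orientation; "force": force on the tool from outside, world axes, zero at the start; "moment": the same for the moment, N m; "grip_width": finger opening in m.
Only numpy, scipy, OpenCV 4.12 (cv2) and the standard library are available. Lean on these libraries where they do the work, as an engineer would, in place of code of your own. Each camera call takes 0.05 s, during which the arm holds its last target.

## Working session

There is one attempt and no reset: what is moved stays moved. The work goes in short steps, Python scripts to look and compute and a tool call to move; the robot and the scene stay as the last step left them, time stands still between calls to the robot, and variables do not carry over. Pictures are saved under pics/ and viewed, and the job is handed in when it is done.

Besides the shell and the picture viewer there is one more tool, called by a JSON object that holds its "fn" and its "kwargs". move_arm: Moves the arm, as the interface text tells. Shifts and turns lie within -1 to 1; 1 stands for 0.025 m of shift or pi rad of turn. Its arguments: {"type":"object","properties":{"plan":{"type":"array","items":{"type":"array","items":{"type":"number"}}},"claw":{"type":"number"},"force":{"type":"number"}},"required":["plan"]}

```bash
ls; mkdir -p pics
python3 - <<'E'
from workcell import bot, viewer, workorder
import cv2
print(bot.observe())
for n in ["scene","side","wrist"]:
    i=viewer.camera_info(n); print(n,i)
    im=viewer.grab_frame(n); cv2.imwrite(f"pics/{n}0.png",im[:,:,::-1])
E
```

```text
pics
{'clock': 0.0, 'qpos': array([-0.0701836 ,  0.52204472, -0.03631792,  1.60001319,  0.02120446,
        1.02108684, -0.11280477]), 'qd': array([-5.00192152e-04,  2.51040054e-04, -2.27300828e-05,  2.93088020e-03,
       -1.60368997e-03,  2.45055829e-05, -2.13708830e-03]), 'joint_efforts': array([-4.24098413e-03, -9.27110124e+01,  1.97758444e+00, -3.69928443e+01,
        1.76317629e-02,  8.19846697e-03, -6.58496788e-05]), 'position': array([ 6.24658277e-01, -5.43527343e-05,  2.30704847e-01]), 'tool_rot': array([-3.14042928e+00,  9.17031019e-05,  1.57075945e+00]), 'force': array([-0.0616719 , -0.0411864 ,  0.38230747]), 'moment': array([-0.04274092,  0.01510291, -0.01489822]), 'grip_width': 0.08532621709748474}
scene {'K': array([[471.36323519,   0.        , 259.1698905 ],
       [  0.        , 471.36323519, 191.62901566],
       [  0.        ,   0.        ,   1.        ]]), 'R': array([[-0.56878748,  0.82234125,  0.01535166],
       [ 0.63190723,  0.44886549, -0.63183307],
       [-0.52647323, -0.34967791, -0.77495245]]), 't': array([ 0.31452013, -0.33869   ,  1.31381461])}
side {'K': array([[451.79348604,   0.        , 252.9076939 ],
       [  0.        , 451.79348604, 183.68445905],
       [  0.        ,   0.        ,   1.        ]]), 'R': array([[-0.99617371, -0.08661008, -0.01168925],
       [-0.05700437,  0.74530793, -0.664279  ],
       [ 0.06624534, -0.66107094, -0.74739332]]), 't': array([0.56044901, 0.08177432, 1.01006536])}
wrist {'K': array([[325.66564217,   0.        , 258.93962896],
       [  0.        , 325.66564217, 190.55865035],
       [  0.        ,   0.        ,   1.        ]]), 'R': array([[ 9.99998916e-01,  5.12424781e-04, -1.38022699e-03],
       [ 8.84811923e-04, -9.58460914e-01,  2.85222533e-01],
       [-1.17673853e-03, -2.85223445e-01, -9.58460329e-01]]), 't': array([-0.62359771, -0.03738502,  0.37925995])}
```

View pics/scene0.png

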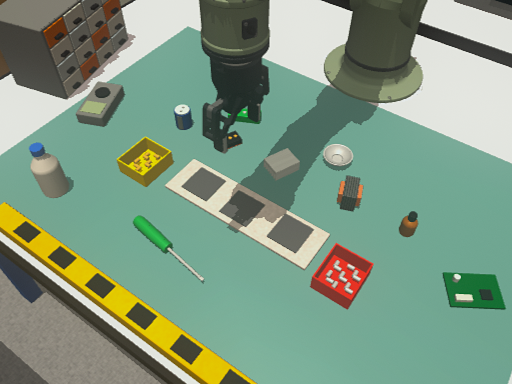

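View pics/side0.png

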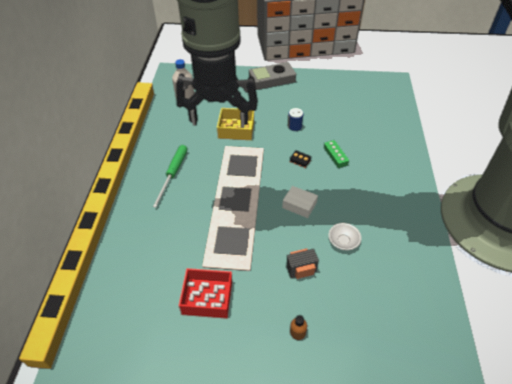

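View pics/wrist0.png

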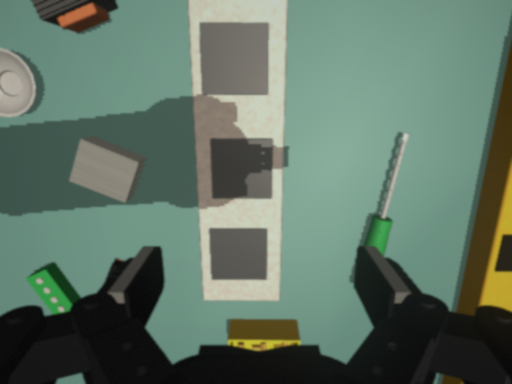

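```bash
python3 - <<'E'
import cv2,numpy as np
a=cv2.imread('pics/side0.png');s=cv2.imread('pics/scene0.png');w=cv2.imread('pics/wrist0.png')
cv2.imwrite('pics/sz.png',cv2.resize(a[95:345,175:375],None,fx=2.4,fy=2.4,interpolation=cv2.INTER_CUBIC)[:600])
cv2.imwrite('pics/cz.png',cv2.resize(s[90:250,150:430],None,fx=2.8,fy=2.8,interpolation=cv2.INTER_CUBIC))
cv2.imwrite('pics/wz.png',cv2.resize(w[0:310,0:310],None,fx=1.9,fy=1.9,interpolation=cv2.INTER_CUBIC))
E
cat > h.py <<'E'
import cv2,numpy as np
from workcell import bot, viewer, workorder
def ray(i,u,v):
    K,R,t=i['K'],i['R'],i['t']; C=-R.T@t
    d=R.T@np.linalg.inv(K)@np.array([u,v,1.]); return C,d
def plane(i,u,v,z):
    C,d=ray(i,u,v); return (C+d*(z-C[2])/d[2])
def proj(i,X):
    p=i['K']@(i['R']@np.asarray(X,float)+i['t']); return p[:2]/p[2]
E
```

```text
(no output)
```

View pics/sz.png

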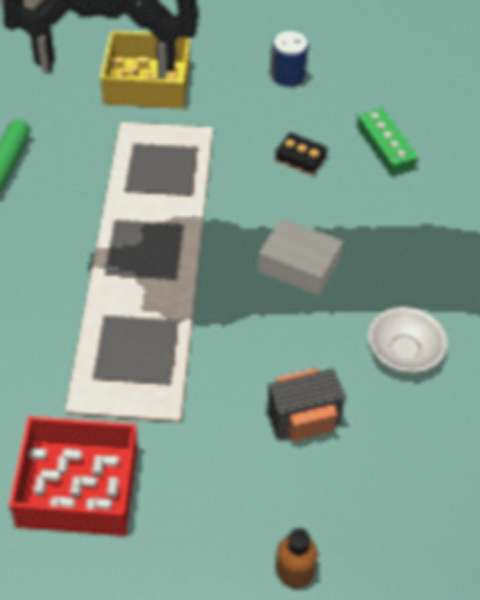

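View pics/cz.png

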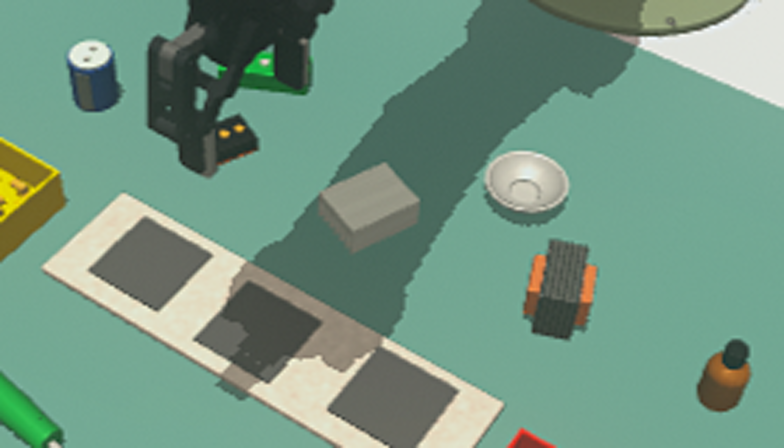

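View pics/wz.png

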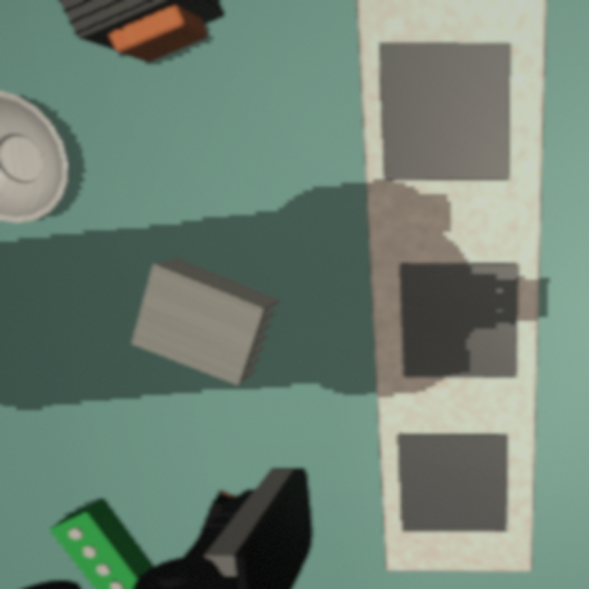

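Run:
```python
from h import *
W,S,C=[viewer.camera_info(n) for n in("wrist","side","scene")]
def w(x,y,z):return plane(W,x/1.9,y/1.9,z)
def s(x,y,z):return plane(S,175+x/2.4,95+y/2.4,z)
def c(x,y,z):return plane(C,150+x/2.8,90+y/2.8,z)
def q(n,f,pts,z):
    P=np.array([f(x,y,z)[:2] for x,y in pts]); e=np.diff(np.vstack([P,P[:1]]),axis=0)
    print(n,P.mean(0).round(4),'len',np.hypot(*e.T).round(3),'ang',np.degrees(np.arctan2(e[:,1],e[:,0])).round(0))
q('padL w',w,[(380,44),(510,44),(510,180),(384,180)],.011)
q('padM w',w,[(401,264),(517,264),(517,377),(402,377)],.011)
q('padR w',w,[(398,435),(507,435),(507,531),(400,531)],.011)
q('pL s',s,[(104,316),(179,319),(172,384),(94,377)],.011)
q('pM s',s,[(113,220),(184,222),(178,279),(106,274)],.011)
q('pR s',s,[(132,144),(197,146),(194,195),(125,190)],.011)
q('pR c',c,[(146,217),(212,256),(160,310),(89,268)],.011)
q('hs w',w,[(155,262),(267,307),(241,384),(132,344)],.028)
q('hs s',s,[(285,220),(343,243),(321,275),(260,256)],.028)
q('hs c',c,[(386,163),(419,199),(352,232),(319,203)],.028)
q('tr s',s,[(268,387),(338,370),(343,395),(278,412)],.046)
q('tr c',c,[(552,241),(588,243),(581,304),(540,300)],.046)
q('mod s',s,[(290,135),(328,149),(318,166),(276,152)],.016)
print('cap',s(291,43,.05),c(92,54,.05))
print('flux',s(298,537,.06),c(737,348,.06))
for b,f in(('red',[(30,418),(136,425),(132,508),(15,502)]),):q(b,s,f,.04)
q('yel',s,[(113,33),(189,38),(187,76),(104,76)],.04)
```

```text
padL w [0.5985 0.1061] len [0.069 0.069 0.071 0.069] ang [   0.  -89. -180.   89.]
padM w [ 0.6041 -0.0101] len [0.068 0.069 0.071 0.069] ang [   0.  -89. -180.   88.]
padR w [ 0.5985 -0.1179] len [0.069 0.069 0.071 0.069] ang [   0.  -90. -180.   89.]
pL s [0.5977 0.1083] len [0.069 0.07  0.069 0.066] ang [-178.   90.   -1.  -90.]
pM s [ 0.6036 -0.008 ] len [0.07  0.071 0.069 0.068] ang [-178.   91.   -1.  -88.]
pR s [ 0.5984 -0.1158] len [0.069 0.07  0.07  0.066] ang [-178.   92.   -1.  -89.]
pR c [ 0.5999 -0.1136] len [0.068 0.066 0.071 0.067] ang [ 88.   0. -90. 178.]
hs w [ 0.456  -0.0082] len [0.065 0.05  0.065 0.051] ang [ -23. -114.  158.   66.]
hs s [ 0.4537 -0.0053] len [0.061 0.045 0.06  0.052] ang [ 156.   63.  -18. -115.]
hs c [ 0.4588 -0.0041] len [0.047 0.065 0.04  0.071] ang [  67.  -22. -105.  164.]
tr s [0.4482 0.1632] len [0.062 0.025 0.057 0.025] ang [-160.   99.   21.  -69.]
tr c [0.4503 0.1635] len [0.027 0.061 0.03  0.06 ] ang [ 121.   22.  -62. -161.]
mod s [ 0.4544 -0.1477] len [0.044 0.027 0.047 0.03 ] ang [ 156.   68.  -21. -118.]
cap [ 0.47182247 -0.27879744  0.05      ] [ 0.47264863 -0.27763821  0.05      ]
flux [0.45392753 0.29854042 0.06      ] [0.45458993 0.29796201 0.06      ]
red [0.6282 0.2401] len [0.088 0.073 0.091 0.075] ang [-180.   94.    1.  -88.]
yel [ 0.6274 -0.2585] len [0.086 0.064 0.09  0.073] ang [178.  93.   4. -90.]
```

```bash
cat >> h.py <<'E'
from scipy.spatial.transform import Rotation as Ro
def go(x,y,z,yaw,n=None):
    """remaining shift in tool axes (units), and turn about tool axes (units); yaw deg"""
    o=bot.observe(); R=Ro.from_euler('xyz',o['tool_rot'])
    T=Ro.from_euler('xyz',[np.pi,0,np.radians(yaw)])
    d=np.array([x,y,z])-o['position']
    print('t',round(float(o['clock']),2),'pos',o['position'].round(4),'rot',np.degrees(o['tool_rot']).round(1),'w',round(float(o['grip_width']),4),'F',o['force'].round(1))
    print(' shift now-axes',(R.inv().apply(d)/.025).round(2),' shift target-axes',(T.inv().apply(d)/.025).round(2),' turn',((R.inv()*T).as_rotvec()/np.pi).round(3))
E
python3 - <<'E'
from h import *
S,C=[viewer.camera_info(n) for n in("side","scene")]
print('bowl',plane(S,175+408/2.4,95+342/2.4,.02),plane(C,150+526/2.8,90+185/2.8,.02), plane(S,175+370/2.4,95+342/2.4,.025))
print('green',plane(S,175+387/2.4,95+140/2.4,.01), plane(S,175+360/2.4,95+115/2.4,.01), plane(S,175+400/2.4,95+172/2.4,.0))
go(.449,.1633,.12,21)
E
```

```text
bowl [0.35818867 0.08893832 0.02      ] [0.3651096  0.08798436 0.02      ] [0.39230978 0.09511579 0.025     ]
green [ 0.36609743 -0.17583866  0.01      ] [ 0.39368823 -0.21222339  0.01      ] [ 0.3527304  -0.13963439  0.        ]
t 0.15 pos [ 0.6247 -0.      0.2309] rot [-179.9    0.    90. ] w 0.0853 F [-0.4  0.5 -0.4]
 shift now-axes [ 6.53 -7.03  4.44]  shift target-axes [-4.22 -8.62  4.43]  turn [-0.     0.     0.383]
```

{"fn": "move_arm", "kwargs": {"plan": [[0,0,0,0,0,0.0426],[0,0,0,0,0,0.0426],[0,0,0,0,0,0.0426],[0,0,0,0,0,0.0426],[0,0,0,0,0,0.0426]], "claw": -1, "force": 50}}

```text
clock: 0.65
position: [0.6248, -0.0, 0.2311]
tool_rot: [-3.141, 0.0, 0.896]
force: [-0.5, 0.8, 1.2]
grip_width: 0.0853
```

{"fn": "move_arm", "kwargs": {"plan": [[0,0,0,0,0,0.0426],[0,0,0,0,0,0.0426],[0,0,0,0,0,0.0426],[0,0,0,0,0,0.0426],[0,0,0,0,0,0]]}}

```text
clock: 1.15
position: [0.6249, 0.0002, 0.231]
tool_rot: [3.141, 0.001, 0.364]
force: [0.1, 1.0, -0.2]
grip_width: 0.0854
```

Run:
```python
from h import *
go(.449,.1633,.12,21)
```

```text
t 1.15 pos [6.249e-01 2.000e-04 2.310e-01] rot [180.    0.   20.9] w 0.0854 F [ 0.1  1.  -0.2]
 shift now-axes [-4.25 -8.6   4.44]  shift target-axes [-4.23 -8.61  4.44]  turn [ 0.     0.    -0.001]
```

{"fn": "move_arm", "kwargs": {"plan": [[-0.47,-0.955,0.4,0,0,0],[-0.47,-0.955,0.4,0,0,0],[-0.47,-0.955,0.4,0,0,0],[-0.47,-0.955,0.4,0,0,0],[-0.47,-0.955,0.4,0,0,0]]}}

```text
clock: 1.65
position: [0.5265, 0.091, 0.1809]
tool_rot: [-3.142, -0.0, 0.371]
force: [0.1, 0.1, 0.0]
grip_width: 0.0855
```

{"fn": "move_arm", "kwargs": {"plan": [[-0.47,-0.955,0.4,0,0,0],[-0.47,-0.955,0.4,0,0,0],[-0.47,-0.955,0.4,0,0,0],[-0.47,-0.955,0.4,0,0,0],[0,0,0,0,0,0]]}}

```text
clock: 2.15
position: [0.4466, 0.1648, 0.1403]
tool_rot: [-3.141, 0.003, 0.375]
force: [0.5, -0.1, 0.7]
grip_width: 0.0856
```

Run:
```python
from h import *
i=viewer.camera_info('wrist');im=viewer.grab_frame('wrist');cv2.imwrite('pics/w1.png',im[:,:,::-1])
go(.449,.1633,.006,21)
print(proj(i,[.449,.1633,.046]))
```

```text
t 2.2 pos [0.4483 0.1637 0.1409] rot [-1.80e+02  1.00e-01  2.14e+01] w 0.0855 F [1.5 0.3 0.5]
 shift now-axes [0.03 0.03 5.4 ]  shift target-axes [0.02 0.03 5.4 ]  turn [-0.     0.     0.002]
[262.51084792 189.88751037]
```

View pics/w1.png

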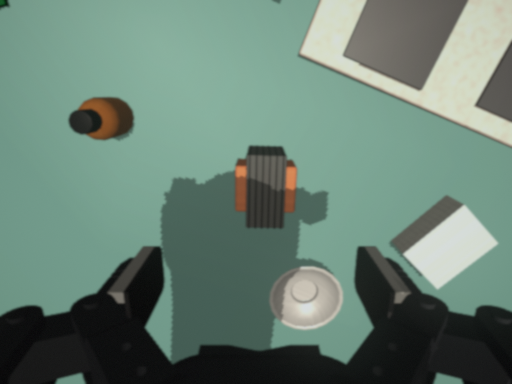

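Run:
```python
from h import *
i=viewer.camera_info('wrist')
for p in [(250,154),(283,154),(285,228),(247,228)]: print(plane(i,*p,.046).round(4))
print(plane(i,266,191,.046).round(4))
print('coil', plane(i,236,187,.038),plane(i,297,187,.038))
```

```text
[0.4728 0.1808 0.046 ]
[0.4817 0.1582 0.046 ]
[0.4279 0.1341 0.046 ]
[0.417 0.162 0.046]
[0.4507 0.1593 0.046 ]
coil [0.44298098 0.18139963 0.038     ] [0.46044057 0.13687571 0.038     ]
```

{"fn": "move_arm", "kwargs": {"plan": [[0.0,0.09,0.9,0,0,0],[0,0,0.9,0,0,0],[0,0,0.9,0,0,0],[0,0,0.9,0,0,0],[0,0,0.9,0,0,0]]}}

```text
clock: 2.7
position: [0.451, 0.1602, 0.0282]
tool_rot: [-3.142, -0.001, 0.369]
force: [0.2, 0.1, 0.1]
grip_width: 0.0851
```

{"fn": "move_arm", "kwargs": {"plan": [[0,0,0.5,0,0,0],[0,0,0.4,0,0,0],[0,0,0,0,0,0]]}}

```text
clock: 3.0
position: [0.4501, 0.1603, 0.0057]
tool_rot: [3.142, 0.001, 0.367]
force: [-0.5, 1.3, -0.2]
grip_width: 0.0853
```

{"fn": "move_arm", "kwargs": {"plan": [[0,0,0,0,0,0],[0,0,0,0,0,0],[0,0,0,0,0,0],[0,0,0,0,0,0],[0,0,0,0,0,0]], "claw": 1, "force": 50}}

```text
clock: 3.5
position: [0.4505, 0.1608, 0.0072]
tool_rot: [-3.141, -0.001, 0.366]
force: [-2.0, -0.4, 11.9]
grip_width: 0.0472
```

{"fn": "move_arm", "kwargs": {"plan": [[0,0,0,0,0,0],[0,0,0,0,0,0],[0,0,0,0,0,0]]}}

```text
clock: 3.8
position: [0.4505, 0.1609, 0.0072]
tool_rot: [-3.141, -0.001, 0.366]
force: [-1.7, -1.0, 10.9]
grip_width: 0.0472
```

{"fn": "move_arm", "kwargs": {"plan": [[0,0,-0.4,0,0,0],[0,0,-0.9,0,0,0],[0,0,-0.9,0,0,0],[0,0,-0.9,0,0,0],[0,0,-0.9,0,0,0]]}}

```text
clock: 4.3
position: [0.4499, 0.1606, 0.108]
tool_rot: [-3.141, -0.0, 0.366]
force: [-0.0, -0.1, -2.0]
grip_width: 0.0474
```

Run:
```python
from h import *
im=viewer.grab_frame('side');cv2.imwrite('pics/s2.png',im[:,:,::-1])
go(.598,.107,.1,0)
```

```text
t 4.35 pos [0.4512 0.161  0.1108] rot [-180.    -0.2   21. ] w 0.0472 F [4.  0.6 2. ]
 shift now-axes [4.71 4.12 0.45]  shift target-axes [5.87 2.16 0.43]  turn [-0.    -0.001  0.116]
```

View pics/s2.png

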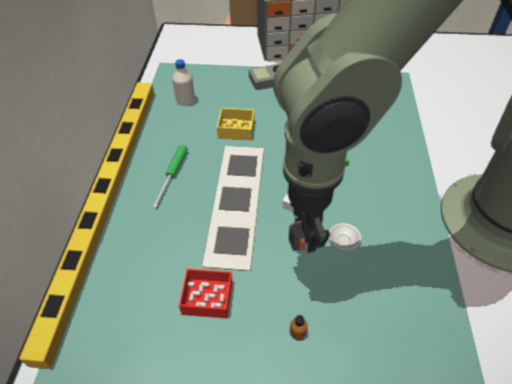

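{"fn": "move_arm", "kwargs": {"plan": [[0,0,0,0,0,0.0385],[0,0,0,0,0,0.0385],[0,0,0,0,0,0.0385],[0.7,0.27,0,0,0,0],[0.85,0.31,0,0,0,0]]}}

```text
clock: 4.85
position: [0.4888, 0.1467, 0.1068]
tool_rot: [-3.141, 0.0, 0.005]
force: [-0.2, 0.1, -3.6]
grip_width: 0.0471
```

{"fn": "move_arm", "kwargs": {"plan": [[0.9,0.32,0,0,0,0],[0.9,0.32,0,0,0,0],[0.9,0.32,0,0,0,0],[0.9,0.32,0,0,0,0],[0.7,0.27,0,0,0,0]]}}

```text
clock: 5.35
position: [0.5975, 0.1073, 0.1067]
tool_rot: [-3.142, -0.0, 0.003]
force: [-0.3, 0.2, -2.4]
grip_width: 0.0473
```

Run:
```python
from h import *
im=viewer.grab_frame('side');cv2.imwrite('pics/s3.png',cv2.resize(im[150:350,130:400,::-1],None,fx=2.5,fy=2.5,interpolation=2))
go(.598,.107,.019,0)
```

```text
t 5.4 pos [0.5997 0.1059 0.1069] rot [ 1.8e+02 -1.0e-01  1.0e-01] w 0.0475 F [-1.4 -2.9 -3.8]
 shift now-axes [-0.08 -0.05  3.51]  shift target-axes [-0.07 -0.04  3.51]  turn [ 0.    -0.001  0.001]
```

View pics/s3.png

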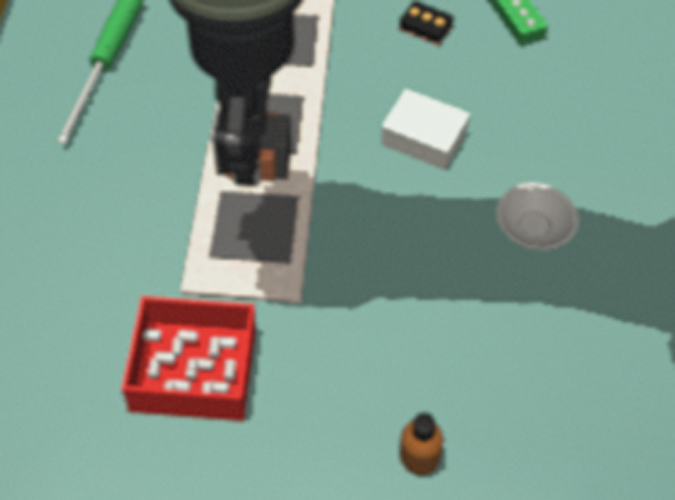

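{"fn": "move_arm", "kwargs": {"plan": [[-0.03,-0.03,0.8,0,0,0],[0,0,0.9,0,0,0],[0,0,0.9,0,0,0],[0,0,0.6,0,0,0],[0,0,0.25,0,0,0]]}}

```text
clock: 5.9
position: [0.5951, 0.1086, 0.019]
tool_rot: [3.141, 0.002, 0.004]
force: [0.6, 1.2, -2.7]
grip_width: 0.0474
```

{"fn": "move_arm", "kwargs": {"plan": [[0,0,0.0,0,0,0],[0,0,0.0,0,0,0]]}}

```text
clock: 6.1
position: [0.5962, 0.1087, 0.0209]
tool_rot: [-3.141, -0.001, 0.003]
force: [-0.8, 0.7, -2.2]
grip_width: 0.0476
```

{"fn": "move_arm", "kwargs": {"plan": [[0.02,0.03,0.06,0,0,0],[0,0,0.02,0,0,0],[0,0,0.0,0,0,0]]}}

```text
clock: 6.4
position: [0.5965, 0.1079, 0.0184]
tool_rot: [-3.141, -0.0, 0.003]
force: [0.0, -0.3, -2.9]
grip_width: 0.0471
```

Run:
```python
from h import *
im=viewer.grab_frame('side')
go(.598,.107,.019,0)
im=viewer.grab_frame('side')
go(.598,.107,.019,0)
```

```text
t 6.45 pos [0.5964 0.1079 0.0183] rot [-180.    -0.     0.2] w 0.0474 F [-0.2  0.2 -2. ]
 shift now-axes [ 0.06  0.04 -0.03]  shift target-axes [ 0.06  0.04 -0.03]  turn [-0.    -0.     0.001]
t 6.5 pos [0.5964 0.1079 0.0183] rot [-180.    -0.     0.2] w 0.0472 F [-0.3  0.3 -0.2]
 shift now-axes [ 0.07  0.04 -0.03]  shift target-axes [ 0.07  0.04 -0.03]  turn [-0.    -0.     0.001]
```

{"fn": "move_arm", "kwargs": {"plan": [[0.06,0.04,0.04,0,0,0],[0,0,0.04,0,0,0],[0,0,0.0,0,0,0],[0,0,0.0,0,0,0]]}}

```text
clock: 6.9
position: [0.5965, 0.1079, 0.0181]
tool_rot: [-3.14, 0.002, 0.004]
force: [-24.7, 3.6, 49.0]
grip_width: 0.0472
```

{"fn": "move_arm", "kwargs": {"plan": [[-0.06,-0.04,-0.04,0,0,0],[0,0,0,0,0,0]]}}

```text
clock: 7.1
position: [0.5963, 0.1081, 0.0182]
tool_rot: [-3.141, -0.0, 0.003]
force: [-7.9, 0.8, 18.7]
grip_width: 0.0476
```

{"fn": "move_arm", "kwargs": {"plan": [[0,0,0,0,0,0],[0,0,0,0,0,0],[0,0,0,0,0,0],[0,0,-0.3,0,0,0],[0,0,-0.9,0,0,0]], "claw": -1}}

```text
clock: 7.6
position: [0.5953, 0.1076, 0.0462]
tool_rot: [3.141, 0.003, 0.003]
force: [-0.2, 1.2, 1.0]
grip_width: 0.0858
```

{"fn": "move_arm", "kwargs": {"plan": [[0,0,-0.9,0,0,0],[0,0,-0.9,0,0,0],[0,0,-0.9,0,0,0],[0,0,-0.3,0,0,0],[0,0,0,0,0,0]]}}

```text
clock: 8.1
position: [0.5968, 0.108, 0.1232]
tool_rot: [-3.141, -0.002, 0.003]
force: [0.7, 0.0, -1.2]
grip_width: 0.0854
```

Run:
```python
from h import *
i=viewer.camera_info('wrist');im=viewer.grab_frame('wrist');cv2.imwrite('pics/w4.png',im[:,:,::-1])
print(proj(i,[.598,.107,.057]))
go(.4555,-.007,.12,-22)
```

```text
[260.5894214  202.69659334]
t 8.15 pos [0.5963 0.108  0.1221] rot [-180.    -0.     0.2] w 0.0856 F [-0.3  0.7 -0.5]
 shift now-axes [-5.65  4.58  0.08]  shift target-axes [-3.5   6.37  0.08]  turn [-0.    -0.     0.123]
```

View pics/w4.png

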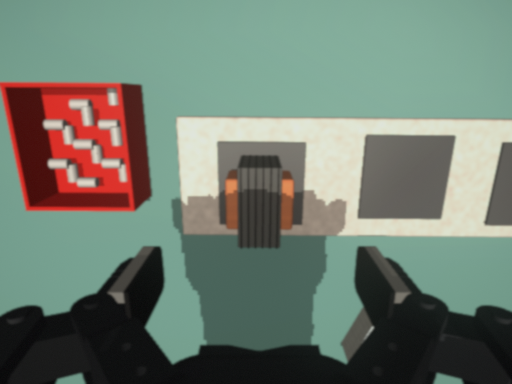

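{"fn": "move_arm", "kwargs": {"plan": [[0,0,0,0,0,0.041],[0,0,0,0,0,0.041],[0,0,0,0,0,0.041],[-0.5,0.91,0,0,0,0],[-0.5,0.91,0,0,0,0]]}}

```text
clock: 8.65
position: [0.5549, 0.0747, 0.1206]
tool_rot: [3.14, 0.001, -0.382]
force: [0.5, 0.3, -0.1]
grip_width: 0.0855
```

{"fn": "move_arm", "kwargs": {"plan": [[-0.5,0.91,0,0,0,0],[-0.5,0.91,0,0,0,0],[-0.5,0.91,0,0,0,0],[-0.5,0.91,0,0,0,0],[-0.5,0.91,0,0,0,0]]}}

```text
clock: 9.15
position: [0.4542, -0.0078, 0.1212]
tool_rot: [3.141, 0.001, -0.383]
force: [0.9, -0.9, -0.3]
grip_width: 0.0855
```

Run:
```python
from h import *
viewer.grab_frame('wrist');viewer.grab_frame('wrist');viewer.grab_frame('wrist')
i=viewer.camera_info('wrist');im=viewer.grab_frame('wrist');cv2.imwrite('pics/w5.png',im[:,:,::-1])
np.save('w5.npy',np.array([i['K'],i['R'],np.tile(i['t'],(3,1))]))
g=cv2.cvtColor(im,cv2.COLOR_RGB2HSV)
m=((g[...,1]<40)&(g[...,2]>140)).astype(np.uint8)
n,l,st,ce=cv2.connectedComponentsWithStats(m)
for k in range(1,n):
    if st[k,4]>800:
        c=cv2.findContours((l==k).astype(np.uint8),0,1)[0][0]; r=cv2.minAreaRect(c); b=cv2.boxPoints(r)
        P=np.array([plane(i,*p,.028)[:2] for p in b]); e=np.diff(P,axis=0)
        print(st[k],P.mean(0),np.hypot(*e.T),np.degrees(np.arctan2(e[:,1],e[:,0])))
go(.4555,-.007,.005,-22)
```

```text
[    0     0   360   158 13122] [0.58514162 0.01913691] [0.25051654 0.06800664 0.27412818] [ -92.23598467 -172.09217196   89.70888213]
[ 226  149   69   81 4083] [ 0.45533565 -0.00957081] [0.04953909 0.06313086 0.05333329] [-112.00952041  159.76798211   67.98774607]
[ 165  289   72   65 3100] [0.36586744 0.08343096] [0.05674742 0.06115967 0.0605581 ] [-97.36536671 167.71608134  83.57457943]
t 9.35 pos [ 0.4554 -0.0072  0.1216] rot [180.   0. -22.] w 0.085 F [1.  0.8 0.5]
 shift now-axes [ 0.   -0.01  4.66]  shift target-axes [-0.   -0.01  4.66]  turn [0. 0. 0.]
```

View pics/w5.png

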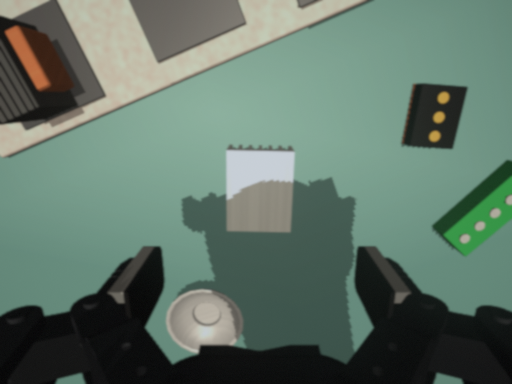

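{"fn": "move_arm", "kwargs": {"plan": [[0,0,0.9,0,0,0],[0,0,0.9,0,0,0],[0,0,0.9,0,0,0],[0,0,0.9,0,0,0],[0,0.03,0.7,0,0,0]]}}

```text
clock: 9.85
position: [0.4554, -0.0071, 0.0127]
tool_rot: [3.141, 0.001, -0.382]
force: [0.1, 0.2, -0.4]
grip_width: 0.0852
```

{"fn": "move_arm", "kwargs": {"plan": [[0,0,0.28,0,0,0],[0,0,0,0,0,0],[0,0,0,0,0,0]]}}

```text
clock: 10.15
position: [0.4557, -0.0077, 0.0079]
tool_rot: [-3.141, -0.0, -0.383]
force: [0.2, 0.7, 0.2]
grip_width: 0.085
```

{"fn": "move_arm", "kwargs": {"plan": [[0,0,0,0,0,0],[0,0,0,0,0,0],[0,0,0,0,0,0],[0,0,0,0,0,0],[0,0,0,0,0,0]], "claw": 1, "force": 40}}

```text
clock: 10.65
position: [0.4557, -0.0077, 0.0082]
tool_rot: [-3.141, -0.001, -0.383]
force: [-1.6, 0.6, 11.2]
grip_width: 0.0492
```

{"fn": "move_arm", "kwargs": {"plan": [[0,0,0,0,0,0],[0,0,0,0,0,0]]}}

```text
clock: 10.85
position: [0.4557, -0.0077, 0.0082]
tool_rot: [-3.141, -0.001, -0.383]
force: [-2.1, 2.0, 11.1]
grip_width: 0.0497
```

{"fn": "move_arm", "kwargs": {"plan": [[0,0,-0.4,0,0,0],[0,0,-0.9,0,0,0],[0,0,-0.9,0,0,0],[0,0,-0.9,0,0,0],[0,0,0,0,0,-0.0407]]}}

```text
clock: 11.35
position: [0.4564, -0.0077, 0.0878]
tool_rot: [-3.141, -0.003, -0.255]
force: [0.3, -0.7, -1.8]
grip_width: 0.0492
```

{"fn": "move_arm", "kwargs": {"plan": [[0,0,0,0,0,-0.0407],[0,0,0,0,0,-0.0407],[0,0,0,0,0,0]]}}

```text
clock: 11.65
position: [0.4554, -0.0079, 0.0858]
tool_rot: [-3.141, -0.001, 0.003]
force: [-0.1, -0.2, -1.9]
grip_width: 0.049
```

Run:
```python
from h import *
go(.5985,-.116,.085,0)
```

```text
t 11.65 pos [ 0.4554 -0.0079  0.0858] rot [-180.    -0.     0.2] w 0.049 F [-0.1 -0.2 -1.9]
 shift now-axes [5.71 4.34 0.03]  shift target-axes [5.73 4.32 0.03]  turn [-0.    -0.     0.001]
```

{"fn": "move_arm", "kwargs": {"plan": [[0.9,0.68,0,0,0,0],[0.9,0.68,0,0,0,0],[0.9,0.68,0,0,0,0],[0.9,0.68,0,0,0,0],[0.9,0.68,0,0,0,0]]}}

```text
clock: 12.15
position: [0.5686, -0.0935, 0.0854]
tool_rot: [3.142, 0.0, -0.004]
force: [-0.3, 0.5, -1.3]
grip_width: 0.0492
```

{"fn": "move_arm", "kwargs": {"plan": [[0.9,0.68,0,0,0,0],[0.33,0.26,0.6,0,0,0],[0,0,0.8,0,0,0],[0,0,0,0,0,0],[0,0,0,0,0,0]]}}

```text
clock: 12.65
position: [0.5984, -0.1161, 0.0504]
tool_rot: [3.141, 0.001, -0.001]
force: [-0.1, 0.0, -0.5]
grip_width: 0.0493
```

Run:
```python
from h import *
im=viewer.grab_frame('side');cv2.imwrite('pics/s6.png',cv2.resize(im[80:280,130:400,::-1],None,fx=2.5,fy=2.5,interpolation=2))
go(.5985,-.116,.0192,0)
```

```text
t 12.7 pos [ 0.5988 -0.1161  0.0509] rot [180.  -0.  -0.] w 0.0489 F [-0.1 -0.2 -2.1]
 shift now-axes [-0.01 -0.01  1.27]  shift target-axes [-0.01 -0.01  1.27]  turn [ 0. -0. -0.]
```

View pics/s6.png

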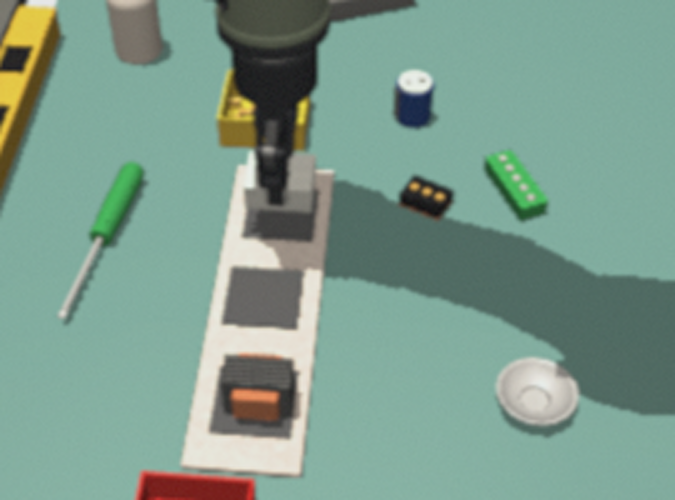

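{"fn": "move_arm", "kwargs": {"plan": [[0,0,0.7,0,0,0],[0,0,0.4,0,0,0],[0,0,0.12,0,0,0],[0,0,0,0,0,0],[0,0,0,0,0,0]]}}

```text
clock: 13.2
position: [0.5989, -0.1163, 0.0201]
tool_rot: [3.141, -0.001, 0.0]
force: [0.3, 0.2, -1.5]
grip_width: 0.0492
```

Run:
```python
from h import *
viewer.grab_frame('side');viewer.grab_frame('side')
go(.5985,-.116,.0192,0)
```

```text
t 13.3 pos [ 0.5989 -0.1163  0.02  ] rot [180.  -0.   0.] w 0.0494 F [ 0.2  0.2 -1.3]
 shift now-axes [-0.02 -0.01  0.03]  shift target-axes [-0.02 -0.01  0.03]  turn [ 0. -0.  0.]
```

Release with about 1 mm to go: lower 0.6 mm, then open.

{"fn": "move_arm", "kwargs": {"plan": [[0,0,0.03,0,0,0],[0,0,0,0,0,0],[0,0,0,0,0,0]]}}

```text
clock: 13.6
position: [0.5989, -0.1163, 0.0193]
tool_rot: [-3.142, -0.001, 0.0]
force: [-1.5, 0.6, 5.8]
grip_width: 0.0487
```

{"fn": "move_arm", "kwargs": {"plan": [[0,0,0,0,0,0],[0,0,0,0,0,0],[0,0,0,0,0,0],[0,0,-0.3,0,0,0],[0,0,-0.9,0,0,0]], "claw": -1}}

```text
clock: 14.1
position: [0.5976, -0.1161, 0.048]
tool_rot: [-3.141, 0.003, 0.001]
force: [-0.7, 0.4, 0.3]
grip_width: 0.0852
```

{"fn": "move_arm", "kwargs": {"plan": [[0,0,-0.9,0,0,0],[0,0,-0.9,0,0,0],[0,0,-0.9,0,0,0],[0,0,-0.3,0,0,0],[0,0,0,0,0,0]]}}

```text
clock: 14.6
position: [0.5992, -0.1163, 0.125]
tool_rot: [3.142, -0.002, 0.001]
force: [-0.8, -0.1, 0.3]
grip_width: 0.085
```

Run:
```python
from h import *
viewer.grab_frame('side')
i=viewer.camera_info('wrist');im=viewer.grab_frame('wrist');cv2.imwrite('pics/w7.png',im[:,:,::-1])
im=viewer.grab_frame('side');cv2.imwrite('pics/s7.png',cv2.resize(im[80:280,130:400,::-1],None,fx=2.5,fy=2.5,interpolation=2))
print(proj(i,[.5985,-.116,.039]),[proj(i,[.5985+a*.032,-.116+b*.025,.039]).round(0) for a,b in((-1,-1),(-1,1),(1,1),(1,-1))])
go(.4722,-.278,.125,0)
```

```text
[258.83174886 196.13599715] [array([292., 236.]), array([226., 236.]), array([223., 153.]), array([294., 153.])]
t 14.75 pos [ 0.5982 -0.1161  0.1229] rot [-1.8e+02  1.0e-01  0.0e+00] w 0.0855 F [0.3 0.5 0.6]
 shift now-axes [-5.04  6.47 -0.08]  shift target-axes [-5.04  6.48 -0.08]  turn [-0.  0.  0.]
```

View pics/w7.png

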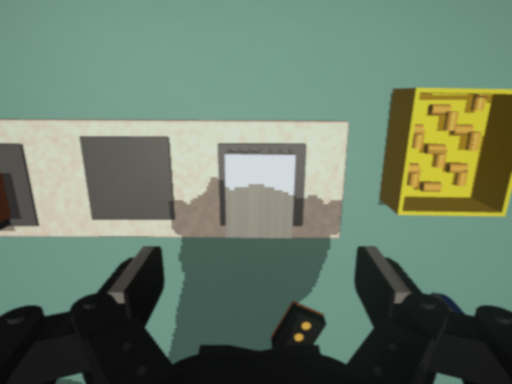

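View pics/s7.png

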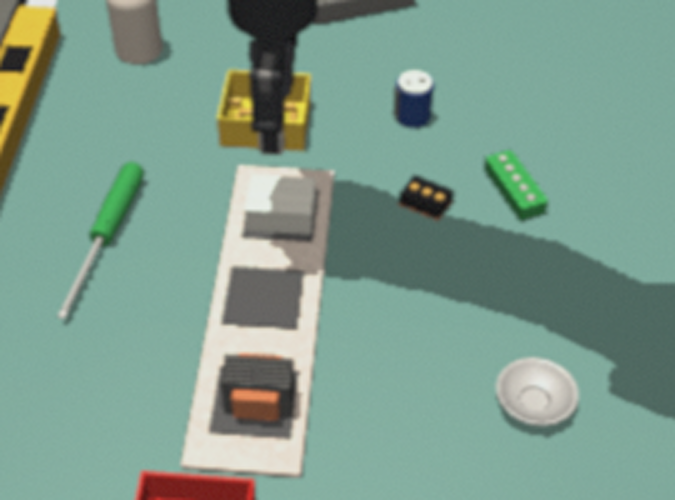

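{"fn": "move_arm", "kwargs": {"plan": [[-0.72,0.925,0,0,0,0],[-0.72,0.925,0,0,0,0],[-0.72,0.925,0,0,0,0],[-0.72,0.925,0,0,0,0],[-0.72,0.925,0,0,0,0]]}}

```text
clock: 15.25
position: [0.5075, -0.2326, 0.1228]
tool_rot: [-3.141, 0.002, 0.001]
force: [-0.1, 0.1, -0.2]
grip_width: 0.0856
```

{"fn": "move_arm", "kwargs": {"plan": [[-0.72,0.925,0,0,0,0],[-0.72,0.925,0,0,0,0],[0,0,0,0,0,0],[0,0,0,0,0,0]]}}

```text
clock: 15.65
position: [0.4723, -0.2783, 0.1231]
tool_rot: [-3.141, 0.001, -0.001]
force: [-0.1, -0.0, -0.5]
grip_width: 0.0854
```

Run:
```python
from h import *
viewer.grab_frame('side')
i=viewer.camera_info('wrist');im=viewer.grab_frame('wrist');cv2.imwrite('pics/w8.png',im[:,:,::-1])
print(proj(i,[.4722,-.278,.05]),[proj(i,[.4722+a*.02,-.278+b*.02,.05]).round(0) for a,b in((-1,0),(0,1),(1,0),(0,-1))])
go(.4722,-.278,.007,0)
```

```text
[259.63012482 201.79072245] [array([260., 228.]), array([231., 202.]), array([260., 174.]), array([288., 202.])]
t 15.75 pos [ 0.4732 -0.2773  0.1233] rot [-1.8e+02  0.0e+00  1.0e-01] w 0.0855 F [ 0.2 -0.8  0.6]
 shift now-axes [-0.04  0.03  4.65]  shift target-axes [-0.04  0.03  4.65]  turn [-0.  0.  0.]
```

View pics/w8.png

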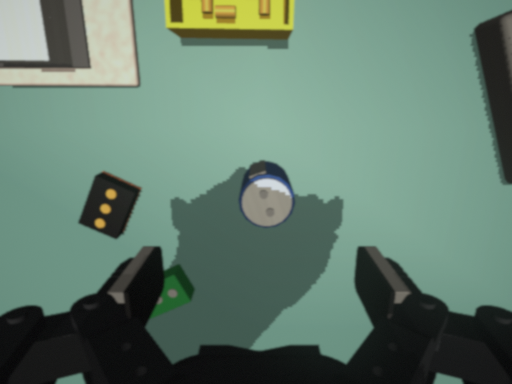

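Run:
```python
from h import *
i=viewer.camera_info('wrist')
print(plane(i,194,290,.01),plane(i,180,265,.01),'cap',plane(i,266,200,.05), plane(i,266,228,.05),plane(i,240,200,.05),plane(i,293,200,.05))
print('mod',[plane(i,*p,.016).round(4) for p in((102,173),(141,187),(118,238),(79,223))])
go(.4728,-.280,.007,0)
```

```text
[ 0.37483355 -0.2187384   0.01      ] [ 0.40008715 -0.20780131  0.01      ] cap [ 0.47379923 -0.28212883  0.05      ] [ 0.45268256 -0.28230554  0.05      ] [ 0.47375094 -0.26398945  0.05      ] [ 0.47384936 -0.30096088  0.05      ]
mod [array([ 0.4846, -0.1534,  0.016 ]), array([ 0.4732, -0.183 ,  0.016 ]), array([ 0.4287, -0.1592,  0.016 ]), array([ 0.4421, -0.1286,  0.016 ])]
t 15.75 pos [ 0.4732 -0.2773  0.1233] rot [-1.8e+02  0.0e+00  1.0e-01] w 0.0855 F [ 0.2 -0.8  0.6]
 shift now-axes [-0.01  0.11  4.65]  shift target-axes [-0.01  0.11  4.65]  turn [-0.  0.  0.]
```

{"fn": "move_arm", "kwargs": {"plan": [[0.0,0.11,0.9,0,0,0],[0,0,0.9,0,0,0],[0,0,0.9,0,0,0],[0,0,0.9,0,0,0],[0,0,0.7,0,0,0]]}}

```text
clock: 16.25
position: [0.4731, -0.2796, 0.0147]
tool_rot: [-3.141, 0.001, 0.002]
force: [-0.5, 0.1, -1.2]
grip_width: 0.0859
```

{"fn": "move_arm", "kwargs": {"plan": [[0,0,0.25,0,0,0],[0,0,0,0,0,0],[0,0,0,0,0,0]]}}

```text
clock: 16.55
position: [0.4732, -0.2808, 0.0106]
tool_rot: [3.141, -0.001, 0.001]
force: [-1.0, 0.7, 0.0]
grip_width: 0.0854
```

{"fn": "move_arm", "kwargs": {"plan": [[0,0,0,0,0,0],[0,0,0,0,0,0],[0,0,0,0,0,0],[0,0,0,0,0,0],[0,0,0,0,0,0]], "claw": 1, "force": 30}}

```text
clock: 17.05
position: [0.473, -0.281, 0.0106]
tool_rot: [3.141, -0.001, 0.001]
force: [-0.8, 1.0, 7.4]
grip_width: 0.0395
```

{"fn": "move_arm", "kwargs": {"plan": [[0,0,0,0,0,0],[0,0,0,0,0,0]]}}

```text
clock: 17.25
position: [0.473, -0.281, 0.0106]
tool_rot: [3.141, -0.001, 0.0]
force: [-1.6, 1.4, 7.0]
grip_width: 0.0395
```

{"fn": "move_arm", "kwargs": {"plan": [[0,0,-0.4,0,0,0],[0,0,-0.9,0,0,0],[0,0,-0.9,0,0,0],[0,0,-0.9,0,0,0],[0,0,-0.7,0,0,0]]}}

```text
clock: 17.75
position: [0.4729, -0.2811, 0.107]
tool_rot: [3.141, -0.001, 0.0]
force: [0.2, 0.3, -1.2]
grip_width: 0.0392
```

Run:
```python
from h import *
viewer.grab_frame('side');viewer.grab_frame('side')
go(.604,-.009,.1,0)
```

```text
t 17.85 pos [ 0.4737 -0.2815  0.1077] rot [179.9  -0.2   0. ] w 0.0394 F [-0.5  0.1 -2.2]
 shift now-axes [  5.21 -10.9    0.31]  shift target-axes [  5.21 -10.9    0.31]  turn [ 0.    -0.001  0.   ]
```

12 rows of (0.435, −0.908).

{"fn": "move_arm", "kwargs": {"plan": [[0.435,-0.908,0,0,0,0],[0.435,-0.908,0,0,0,0],[0.435,-0.908,0,0,0,0],[0.435,-0.908,0,0,0,0],[0.435,-0.908,0,0,0,0]]}}

```text
clock: 18.35
position: [0.5271, -0.1664, 0.1047]
tool_rot: [-3.141, 0.001, 0.0]
force: [0.3, 0.3, -1.0]
grip_width: 0.0395
```

{"fn": "move_arm", "kwargs": {"plan": [[0.435,-0.908,0,0,0,0],[0.435,-0.908,0,0,0,0],[0.435,-0.908,0,0,0,0],[0.435,-0.908,0,0,0,0],[0.435,-0.908,0,0,0,0]]}}

```text
clock: 18.85
position: [0.5814, -0.0529, 0.1047]
tool_rot: [3.142, 0.001, 0.001]
force: [0.2, -0.5, -1.5]
grip_width: 0.0395
```

{"fn": "move_arm", "kwargs": {"plan": [[0.435,-0.908,0,0,0,0],[0.435,-0.908,0,0,0,0],[0,0,0.8,0,0,0],[0,0,0.8,0,0,0],[0,0,0,0,0,0]]}}

```text
clock: 19.35
position: [0.6013, -0.0083, 0.0626]
tool_rot: [3.141, 0.004, 0.001]
force: [-0.1, 0.4, -1.5]
grip_width: 0.0395
```

Run:
```python
from h import *
viewer.grab_frame('side')
im=viewer.grab_frame('side');cv2.imwrite('pics/s9.png',cv2.resize(im[80:280,130:400,::-1],None,fx=2.5,fy=2.5,interpolation=2))
go(.604,-.009,.0216,0)
```

```text
t 19.45 pos [ 0.6028 -0.0088  0.0651] rot [1.8e+02 1.0e-01 0.0e+00] w 0.0395 F [ 0.4 -0.4 -0.3]
 shift now-axes [0.05 0.01 1.74]  shift target-axes [0.05 0.01 1.74]  turn [0. 0. 0.]
```

View pics/s9.png

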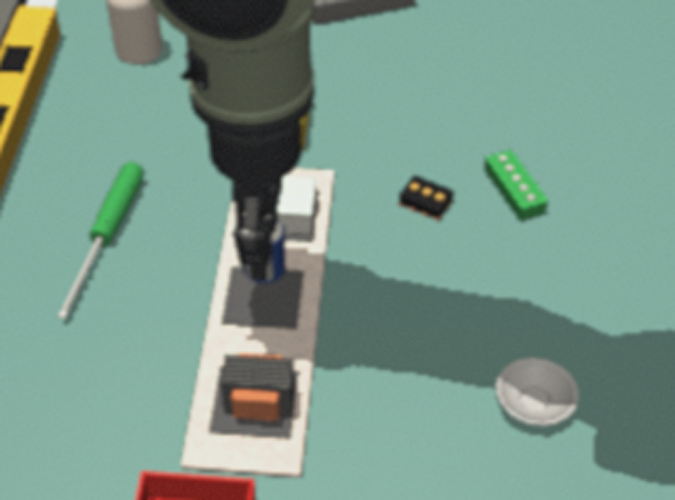

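{"fn": "move_arm", "kwargs": {"plan": [[0.02,0.01,0.7,0,0,0],[0,0,0.7,0,0,0],[0,0,0.26,0,0,0],[0,0,0,0,0,0],[0,0,0,0,0,0]]}}

```text
clock: 19.95
position: [0.6041, -0.0089, 0.0245]
tool_rot: [3.142, -0.001, 0.0]
force: [0.6, -0.6, -0.6]
grip_width: 0.0396
```

Run:
```python
from h import *
viewer.grab_frame('side');viewer.grab_frame('side')
go(.604,-.009,.0216,0)
```

```text
t 20.05 pos [ 0.6041 -0.0088  0.0245] rot [-1.8e+02 -1.0e-01  0.0e+00] w 0.0391 F [ 0.5 -0.2 -1.3]
 shift now-axes [-0.    0.01  0.12]  shift target-axes [-0.    0.01  0.12]  turn [-0. -0.  0.]
```

{"fn": "move_arm", "kwargs": {"plan": [[0,0,0.07,0,0,0],[0,0,0.03,0,0,0],[0,0,0,0,0,0],[0,0,0,0,0,0]]}}

```text
clock: 20.45
position: [0.6039, -0.0087, 0.0216]
tool_rot: [-3.141, -0.001, 0.001]
force: [-2.7, -0.0, 8.1]
grip_width: 0.0394
```

{"fn": "move_arm", "kwargs": {"plan": [[0,0,0,0,0,0],[0,0,0,0,0,0],[0,0,0,0,0,0],[0,0,-0.3,0,0,0],[0,0,-0.9,0,0,0]], "claw": -1}}

```text
clock: 20.95
position: [0.6025, -0.0087, 0.0502]
tool_rot: [3.141, 0.003, 0.001]
force: [-0.0, 0.1, 0.1]
grip_width: 0.0854
```

{"fn": "move_arm", "kwargs": {"plan": [[0,0,-0.9,0,0,0],[0,0,-0.9,0,0,0],[0,0,-0.9,0,0,0],[0,0,-0.5,0,0,0],[0,0,0,0,0,0]]}}

```text
clock: 21.45
position: [0.6044, -0.0087, 0.1328]
tool_rot: [-3.141, -0.003, 0.001]
force: [-0.1, -0.5, -0.0]
grip_width: 0.0849
```

Run:
```python
from h import *
viewer.grab_frame('side')
i=viewer.camera_info('wrist');im=viewer.grab_frame('wrist');cv2.imwrite('pics/w10.png',im[:,:,::-1])
print(proj(i,[.604,-.009,.061]))
go(.456,-.151,.125,-24)
```

```text
[259.59387891 201.99921552]
t 21.55 pos [ 0.6034 -0.0086  0.1306] rot [-180.    0.    0.] w 0.0854 F [-0.1 -0.  -0.5]
 shift now-axes [-5.9   5.69  0.23]  shift target-axes [-3.07  7.6   0.22]  turn [0.    0.    0.134]
```

View pics/w10.png

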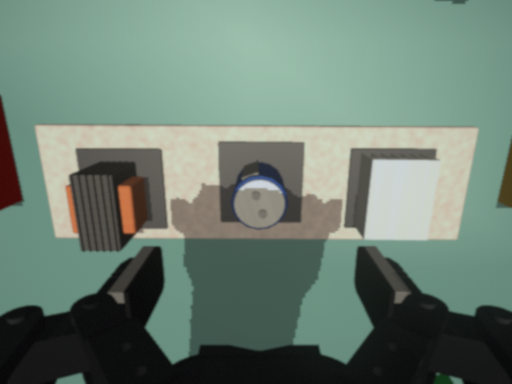

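{"fn": "move_arm", "kwargs": {"plan": [[0,0,0,0,0,0.0433],[0,0,0,0,0,0.0433],[0,0,0,0,0,0.0433],[-0.385,0.95,0,0,0,0],[-0.385,0.95,0,0,0,0]]}}

```text
clock: 22.05
position: [0.566, -0.0447, 0.1295]
tool_rot: [3.14, 0.002, -0.407]
force: [0.6, -1.5, -0.5]
grip_width: 0.0855
```

{"fn": "move_arm", "kwargs": {"plan": [[-0.385,0.95,0,0,0,0],[-0.385,0.95,0,0,0,0],[-0.385,0.95,0,0,0,0],[-0.385,0.95,0,0,0,0],[-0.385,0.95,0,0,0,0]]}}

```text
clock: 22.55
position: [0.4745, -0.1352, 0.1301]
tool_rot: [3.141, 0.002, -0.407]
force: [0.0, -0.6, -0.6]
grip_width: 0.0856
```

{"fn": "move_arm", "kwargs": {"plan": [[-0.385,0.95,0.5,0,0,0],[0,0,0.5,0,0,0],[0,0,0,0,0,0],[0,0,0,0,0,0]]}}

```text
clock: 22.95
position: [0.4578, -0.1521, 0.1056]
tool_rot: [3.141, 0.001, -0.407]
force: [-0.1, -0.4, 0.0]
grip_width: 0.0856
```

Run:
```python
from h import *
viewer.grab_frame('side')
i=viewer.camera_info('wrist');im=viewer.grab_frame('wrist');cv2.imwrite('pics/w11.png',cv2.resize(im[100:290,150:370,::-1],None,fx=3,fy=3,interpolation=2))
print([(proj(i,Ro.from_euler('z',-23.4,degrees=True).apply([a*.023,b*.017,0])+[.455,-.150,.016])).round(0)for a,b in((-1,-1),(-1,1),(1,1),(1,-1))])
import pickle;pickle.dump(i,open('i11.pkl','wb'))
go(.455,-.150,.0,-23.4)
```

```text
[array([280., 227.]), array([235., 227.]), array([234., 168.]), array([281., 169.])]
t 23.05 pos [ 0.4582 -0.1521  0.1061] rot [180.   -0.  -23.3] w 0.0854 F [-0.3  0.5  0.2]
 shift now-axes [-0.15 -0.03  4.24]  shift target-axes [-0.15 -0.03  4.24]  turn [ 0.    -0.     0.001]
```

View pics/w11.png

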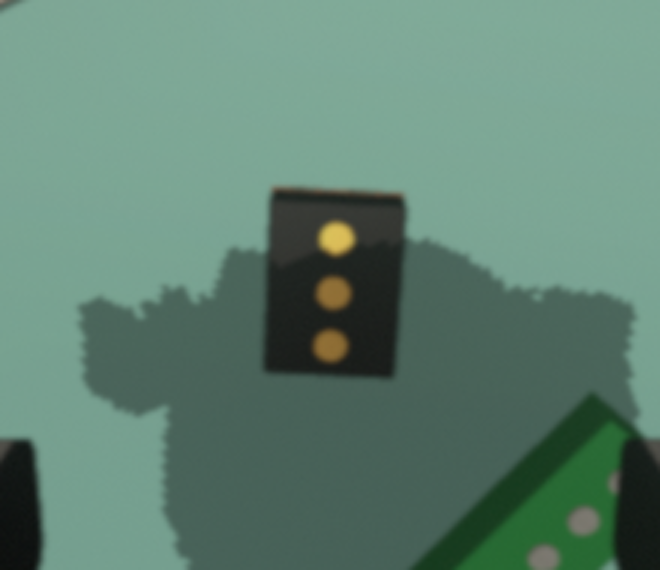

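Run:
```python
from h import *
import pickle;i=pickle.load(open('i11.pkl','rb'))
P=np.array([plane(i,150+x/3,100+y/3,.016)[:2] for x,y in((272,200),(404,206),(394,377),(265,372))])
e=np.diff(np.vstack([P,P[:1]]),axis=0);print(P.round(4),P.mean(0),np.hypot(*e.T),np.degrees(np.arctan2(e[:,1],e[:,0])))
o=bot.observe();T=Ro.from_euler('xyz',o['tool_rot'])
for p,z in(((592,395),0),((610,422),.015),((410,570),0)):
    X=plane(i,150+p[0]/3,100+p[1]/3,z); print(X,T.inv().apply(X-np.array([.456,-.152,0])))
```

```text
[[ 0.4823 -0.1483]
 [ 0.4682 -0.1772]
 [ 0.4276 -0.1581]
 [ 0.4419 -0.1282]] [ 0.45498245 -0.15296439] [0.03214106 0.04492928 0.03310627 0.04508667] [-115.91802292  154.76117192   64.35624097  -26.46731554]
[ 0.39439441 -0.20464911  0.        ] [-3.57709021e-02  7.27160205e-02 -3.57438633e-07]
[ 0.39310722 -0.20506752  0.015     ] [-0.03678707  0.07360953 -0.01500039]
[ 0.36271479 -0.13786752  0.        ] [-9.12723044e-02  2.39003030e-02 -3.97904072e-06]
```

Run:
```python
from h import *
go(.455,-.152,.003,-25.5)
```

```text
t 23.05 pos [ 0.4582 -0.1521  0.1061] rot [180.   -0.  -23.3] w 0.0854 F [-0.3  0.5  0.2]
 shift now-axes [-0.12  0.05  4.12]  shift target-axes [-0.12  0.05  4.12]  turn [ 0.    -0.     0.012]
```

{"fn": "move_arm", "kwargs": {"plan": [[-0.12,0.05,0.4,0,0,0.012],[0,0,0.9,0,0,0],[0,0,0.9,0,0,0],[0,0,0.9,0,0,0],[0,0,0.5,0,0,0]], "claw": -0.3}}

```text
clock: 23.55
position: [0.4536, -0.1522, 0.0143]
tool_rot: [3.141, 0.002, -0.446]
force: [0.0, -0.1, 0.6]
grip_width: 0.0555
```

{"fn": "move_arm", "kwargs": {"plan": [[0,0,0.3,0,0,0],[0,0,0.15,0,0,0],[0,0,0,0,0,0],[0,0,0,0,0,0]]}}

```text
clock: 23.95
position: [0.4547, -0.1527, 0.0053]
tool_rot: [-3.141, -0.001, -0.445]
force: [0.4, 0.3, 0.3]
grip_width: 0.0555
```

Run:
```python
from h import *
viewer.grab_frame('side')
im=viewer.grab_frame('wrist');cv2.imwrite('pics/w12.png',im[:,:,::-1])
go(.455,-.152,.003,-25.5)
```

```text
t 24.05 pos [ 0.4547 -0.1527  0.0054] rot [-1.80e+02 -1.00e-01 -2.55e+01] w 0.0554 F [-0.3 -0.5 -0.5]
 shift now-axes [-0.   -0.03  0.09]  shift target-axes [-0.   -0.03  0.09]  turn [-0. -0. -0.]
```

View pics/w12.png

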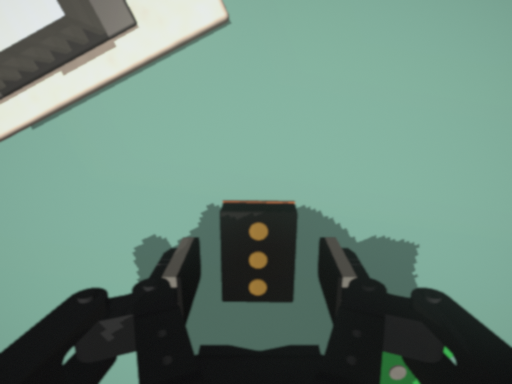

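{"fn": "move_arm", "kwargs": {"plan": [[0,0,0.08,0,0,0],[0,0,0,0,0,0],[0,0,0,0,0,0]]}}

```text
clock: 24.35
position: [0.4543, -0.1526, 0.0029]
tool_rot: [-3.142, -0.0, -0.445]
force: [0.8, -0.1, 0.7]
grip_width: 0.0557
```

{"fn": "move_arm", "kwargs": {"plan": [[0,0,0,0,0,0],[0,0,0,0,0,0],[0,0,0,0,0,0],[0,0,0,0,0,0],[0,0,0,0,0,0]], "claw": 1, "force": 30}}

```text
clock: 24.85
position: [0.4543, -0.1526, 0.003]
tool_rot: [-3.142, -0.0, -0.445]
force: [-1.4, 1.3, 4.4]
grip_width: 0.0333
```

Run:
```python
from h import *
i=viewer.camera_info('wrist');im=viewer.grab_frame('wrist');cv2.imwrite('pics/w13.png',im[:,:,::-1])
go(.455,-.152,.003,-25.5)
o=bot.observe();print(proj(i,[o['position'][0],o['position'][1],.016]))
```

```text
t 24.9 pos [ 0.4543 -0.1526  0.003 ] rot [-180.    -0.   -25.5] w 0.033 F [-0.9  0.3  5.8]
 shift now-axes [ 0.01 -0.03 -0.  ]  shift target-axes [ 0.01 -0.03 -0.  ]  turn [-0. -0. -0.]
[258.06359034 262.57267372]
```

View pics/w13.png

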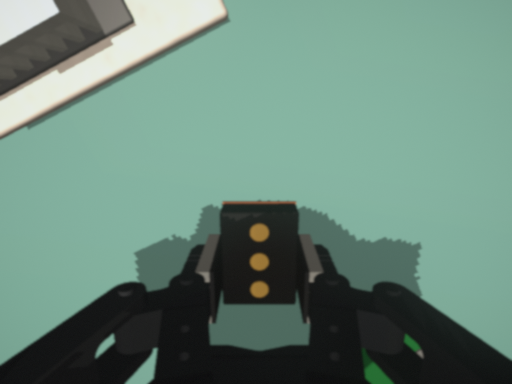

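{"fn": "move_arm", "kwargs": {"plan": [[0,0,-0.3,0,0,0],[0,0,-0.9,0,0,0],[0,0,-0.9,0,0,0],[0,0,-0.9,0,0,0],[0,0,-0.9,0,0,0]]}}

```text
clock: 25.4
position: [0.4541, -0.1526, 0.1016]
tool_rot: [-3.142, 0.0, -0.445]
force: [-0.0, -0.6, -0.4]
grip_width: 0.033
```

{"fn": "move_arm", "kwargs": {"plan": [[0,0,0,0,0,-0.0354],[0,0,0,0,0,-0.0354],[0,0,0,0,0,-0.0354],[0,0,0,0,0,-0.0354],[0,0,0,0,0,0]]}}

```text
clock: 25.9
position: [0.4543, -0.1527, 0.1008]
tool_rot: [-3.141, -0.0, 0.001]
force: [-0.2, 0.0, -0.7]
grip_width: 0.0333
```

Run:
```python
from h import *
viewer.grab_frame('wrist')
im=viewer.grab_frame('wrist');cv2.imwrite('pics/w14.png',im[:,:,::-1])
go(.5988,-.1162,.1,0)
```

```text
t 26.0 pos [ 0.4543 -0.1527  0.1006] rot [-180.    -0.    -0.2] w 0.0331 F [ 0.4  0.1 -0.5]
 shift now-axes [ 5.77 -1.48  0.02]  shift target-axes [ 5.78 -1.46  0.02]  turn [-0.    -0.    -0.001]
```

View pics/w14.png

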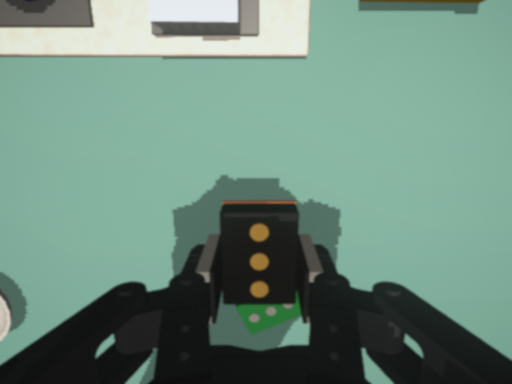

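The module is held level, with its contacts up (contacts in column 259, rows 232–290). Next I move over the heat sink.

{"fn": "move_arm", "kwargs": {"plan": [[0.96,-0.245,0,0,0,0],[0.96,-0.245,0,0,0,0],[0.96,-0.245,0,0,0,0],[0.96,-0.245,0,0,0,0],[0.96,-0.245,0,0,0,0]]}}

```text
clock: 26.5
position: [0.5752, -0.1216, 0.1003]
tool_rot: [3.141, 0.0, -0.003]
force: [0.2, 0.6, -1.0]
grip_width: 0.0335
```

{"fn": "move_arm", "kwargs": {"plan": [[0.96,-0.245,0,0,0,0],[0,0,0.8,0,0,0],[0,0,0.7,0,0,0],[0,0,0,0,0,0],[0,0,0,0,0,0]]}}

```text
clock: 27.0
position: [0.5982, -0.116, 0.0631]
tool_rot: [3.141, 0.001, -0.002]
force: [0.1, 0.2, -0.5]
grip_width: 0.0332
```

Run:
```python
from h import *
i=viewer.camera_info('wrist');im=viewer.grab_frame('wrist');cv2.imwrite('pics/w15.png',im[:,:,::-1])
go(.5988,-.1162,.0425,0)
print([proj(i,[.5985+a*.032,-.116+b*.025,.039]).round(0) for a,b in((-1,-1),(-1,1),(1,1),(1,-1))])
```

```text
t 27.05 pos [ 0.5986 -0.116   0.0636] rot [ 1.8e+02 -0.0e+00 -1.0e-01] w 0.0332 F [ 0.   0.5 -1. ]
 shift now-axes [0.01 0.01 0.84]  shift target-axes [0.01 0.01 0.84]  turn [ 0.    -0.    -0.001]
[array([302., 279.]), array([216., 279.]), array([211., 172.]), array([306., 172.])]
```

View pics/w15.png

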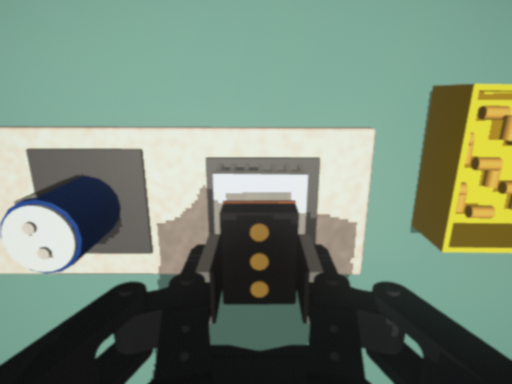

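{"fn": "move_arm", "kwargs": {"plan": [[0,0,0.5,0,0,0],[0,0,0.25,0,0,0],[0,0,0.05,0,0,0],[0,0,0,0,0,0],[0,0,0,0,0,0]]}}

```text
clock: 27.55
position: [0.5984, -0.116, 0.0429]
tool_rot: [3.142, -0.0, -0.001]
force: [0.1, -0.3, -0.5]
grip_width: 0.0333
```

Run:
```python
from h import *
viewer.grab_frame('wrist');viewer.grab_frame('wrist')
go(.5988,-.1162,.042,0)
```

```text
t 27.65 pos [ 0.5985 -0.116   0.043 ] rot [180.  -0.  -0.] w 0.0337 F [ 0.1  0.7 -1. ]
 shift now-axes [0.01 0.01 0.04]  shift target-axes [0.01 0.01 0.04]  turn [ 0. -0. -0.]
```

{"fn": "move_arm", "kwargs": {"plan": [[0,0,0.03,0,0,0],[0,0,0,0,0,0],[0,0,0,0,0,0]]}}

```text
clock: 27.95
position: [0.5984, -0.1159, 0.0421]
tool_rot: [-3.142, -0.0, -0.0]
force: [0.3, 0.3, -0.3]
grip_width: 0.0332
```

{"fn": "move_arm", "kwargs": {"plan": [[0,0,0,0,0,0],[0,0,0,0,0,0],[0,0,0,0,0,0],[0,0,-0.3,0,0,0],[0,0,-0.9,0,0,0]], "claw": -0.3}}

```text
clock: 28.45
position: [0.5973, -0.1157, 0.0713]
tool_rot: [-3.141, 0.003, -0.0]
force: [0.1, 0.4, 1.0]
grip_width: 0.0553
```

{"fn": "move_arm", "kwargs": {"plan": [[0,0,-0.9,0,0,0],[0,0,-0.9,0,0,0],[0,0,-0.9,0,0,0],[0,0,-0.9,0,0,0],[0,0,-0.9,0,0,0]]}}

```text
clock: 28.95
position: [0.5983, -0.116, 0.1861]
tool_rot: [3.142, -0.0, -0.001]
force: [-0.4, -0.7, 0.0]
grip_width: 0.0557
```

{"fn": "move_arm", "kwargs": {"plan": [[-0.9,0,-0.5,0,0,0],[-0.9,0,-0.5,0,0,0],[-0.9,0,0,0,0,0],[0,0,0,0,0,0],[0,0,0,0,0,0]]}}

```text
clock: 29.45
position: [0.5311, -0.1158, 0.2103]
tool_rot: [-3.141, -0.001, -0.0]
force: [0.1, -0.1, -0.5]
grip_width: 0.0555
```

Run:
```python
from h import *
import pickle
viewer.grab_frame('wrist')
I={}
for n in('wrist','side','scene'):
    I[n]=viewer.camera_info(n);im=viewer.grab_frame(n);cv2.imwrite(f'pics/f_{n}.png',im[:,:,::-1])
pickle.dump(I,open('I.pkl','wb'))
a=cv2.imread('pics/f_side.png');cv2.imwrite('pics/f_sz.png',cv2.resize(a[120:345,170:350],None,fx=2.6,fy=2.6,interpolation=2))
w=cv2.imread('pics/f_wrist.png');cv2.imwrite('pics/f_wz.png',cv2.resize(w[:260],None,fx=1.5,fy=1.5,interpolation=2))
go(.6,-.1,.2,0)
```

```text
t 29.65 pos [ 0.5313 -0.1158  0.2094] rot [180.   0.  -0.] w 0.0561 F [0.5 0.2 0.6]
 shift now-axes [ 2.75 -0.63  0.37]  shift target-axes [ 2.75 -0.63  0.38]  turn [ 0.  0. -0.]
```

View pics/f_wz.png

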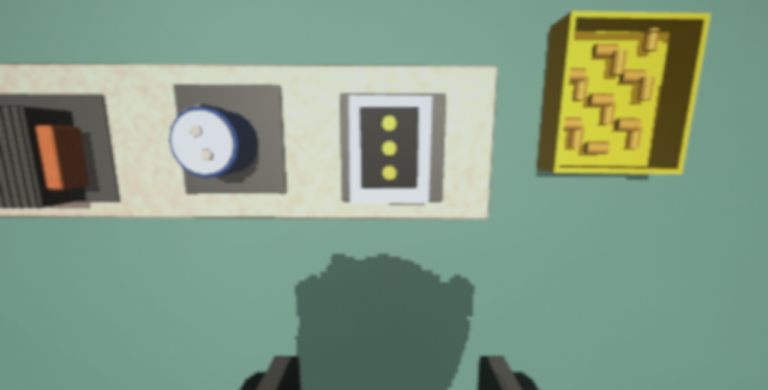

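View pics/f_sz.png

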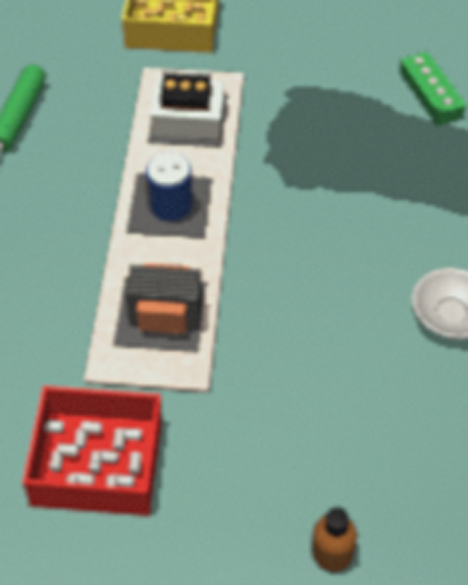

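View pics/f_scene.png

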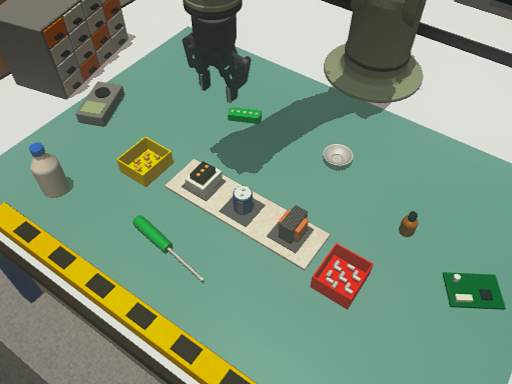

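Run:
```python
from h import *
import pickle;I=pickle.load(open('I.pkl','rb'))
S=I['side'];W=I['wrist']
s=lambda x,y,z:plane(S,170+x/2.6,120+y/2.6,z)[:2]
w=lambda x,y,z:plane(W,x/1.5,y/1.5,z)[:2]
m=lambda f,p,z:np.mean([f(*q,z) for q in p],axis=0).round(4)
print('cap',m(s,[(169,168)],.061),m(w,[(204,142)],.061),'pad',m(s,[(136,176),(212,180),(206,238),(127,231)],.011),m(w,[(175,85),(281,86),(286,193),(186,194)],.011))
print('tr',m(s,[(133,268),(203,271),(200,301),(126,297)],.057),'pad',m(s,[(119,345),(201,350)],.011)+[0,-.035])
print('hs w',m(w,[(349,96),(433,96),(429,203),(348,204)],.039),'pad',m(w,[(340,93),(445,94),(442,202),(343,203)],.011),'mod',m(w,[(361,107),(420,107),(416,189),(361,189)],.055))
```

```text
cap [ 0.6026 -0.0065] [ 0.6024 -0.01  ] pad [ 0.6035 -0.0059] [ 0.6028 -0.0107]
tr [0.5921 0.1126] pad [0.5951 0.1074]
hs w [ 0.5968 -0.1164] pad [ 0.5973 -0.1183] mod [ 0.5985 -0.1162]
```

{"fn": "move_arm", "kwargs": {"plan": [[0.4,-0.95,0,0,0,0],[0.4,-0.95,0,0,0,0],[0.4,-0.95,0,0,0,0],[0.4,-0.95,0,0,0,0],[0,-0.95,0,0,0,0]]}}

```text
clock: 30.15
position: [0.572, 0.004, 0.2091]
tool_rot: [3.141, 0.0, -0.0]
force: [-1.0, 0.0, -0.5]
grip_width: 0.0557
```

{"fn": "move_arm", "kwargs": {"plan": [[0,-0.95,0,0,0,0],[0,-0.95,0,0,0,0],[0,-0.95,0,0,0,0],[0,-0.95,0,0,0,0],[0,0,0,0,0,0]]}}

```text
clock: 30.65
position: [0.5709, 0.1016, 0.209]
tool_rot: [-3.141, 0.001, 0.004]
force: [0.5, -0.3, -0.9]
grip_width: 0.0553
```

Run:
```python
from h import *
import pickle
viewer.grab_frame('wrist');viewer.grab_frame('wrist')
i=viewer.camera_info('wrist');im=viewer.grab_frame('wrist')
pickle.dump(i,open('i16.pkl','wb'))
cv2.imwrite('pics/w16.png',cv2.resize(im[100:290,150:370,::-1],None,fx=3,fy=3,interpolation=2))
```

```text
(no output)
```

View pics/w16.png

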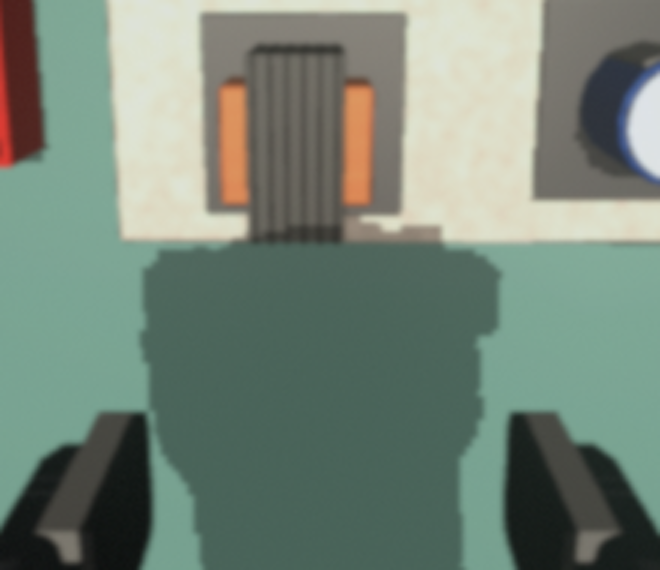

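Run:
```python
from h import *
import pickle;i=pickle.load(open('i16.pkl','rb'))
w=lambda x,y,z:plane(i,150+x/3,100+y/3,z)[:2]
m=lambda p,z:np.mean([w(*q,z) for q in p],axis=0).round(4)
print('tr',m([(249,54),(343,54),(341,243),(250,243)],.057),'pad',m([(202,14),(406,14),(400,212),(210,212)],.011))
print(workorder.job_done())
```

```text
tr [0.5931 0.1076] pad [0.5976 0.106 ]
the job is handed in; nothing more can be done
None
```

The kit is set out as asked and the job is handed in, at about 31 s of the 106 s allowed. Going by the bin colours, the red bin is at the +y end and the yellow at the −y end, so the transformer went on the left pad and the heat sink on the right. The capacitor stands on the middle pad, and the module lies on the heat sink with its contacts up and long sides aligned.

| Part | Last measured offset | Limit | Camera |
|---|---|---|---|
| Transformer to pad centre | about 5 mm | 12 mm | wrist (side view about 6 mm) |
| Heat sink to pad centre | about 2 mm | 12 mm | wrist |
| Capacitor to pad centre | about 1 mm | 12 mm | wrist (side view agrees) |
| Module to heat sink centre | about 2 mm | 10 mm | wrist |

- **Standing and clear:** In the last pictures everything was upright and the gripper was open above the parts, touching nothing.
- **Amber bottle:** It was never approached and stands upright where it was; I judged this by eye and did not measure it again at the end.
- **Disagreement:** The side and wrist cameras differed by up to about 5 mm in absolute y. The offsets above compare part and pad in the same view.
- **Force when setting down the transformer:** The wrist force briefly read about 49 N upward with a 25 N sideways part, then I backed off and released. That is under the 120 N wrist limit. It came through the gripped part, so I do not think it counts against the 40 N body limit, but nothing in the readings confirms that.

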